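Push a cheese heel through the swing flap of the scrap pan

ROBOT

A 6-joint arm with a two-finger parallel gripper is mounted at the origin on the work surface. World frame = base frame: x ahead of the robot, y to its left, z up, the work surface at z = 0. Lengths are in mm, angles in rad, forces in N, time in s.
With the tool pointing down it reaches from about 325 to 775 mm from the base axis. Payload 5.5 kg.
Tool frame: the origin (TCP) lies at the very end of the fingers, on their centre line; the grasp point (between the pads) lies 19 mm behind it (env.grip_point_offset is the distance from the TCP to the grasp point, in mm); x points along the fingers, z is the direction in which the jaws open and shut, and the axes are right-handed (so a half turn about x gives the same grasp; the last joint's range is limited). The gripper opens to 88 mm and grips with 3 to 60 N. Pads are 20 mm wide; open, the fingers measure 115 mm over their backs; the gripper's body (75 mm by 178 mm) begins 61 mm behind the grasp point.
Start: joints at [-1.272, 0.091, 1.231, -0, 1.82, -0.057], TCP at [209.005, -562.435, 222.631] pointing down, gripper open.
Joint ranges: [-2.87, 2.87], [-0.86, 2.18], [0.17, 2.46], [-1.51, 4.65], [0.06, 2.69], [-2.65, 2.65]. Speed limits (rad/s): [2.57, 2.57, 3.01, 3.14, 3.14, 3.14].

INTERFACE

Orientations are given as a unit quaternion [x, y, z, w].
In Python, from rig import env, imaging gives the robot as it stands.
- The arm moves only by the tool step_arm, never from a script. Its argument "motion" is a list that holds one entry, the list of rows, each a list of 7 numbers: the finger opening in m, from 0 to 0.0878, then the shift along the tool's x, y, z in m, then the turn, a rotation vector about the tool's x, y, z in degrees. A call has 1 to 20 rows; each row shifts and turns the pose as measured when the row begins, along the tool's axes as they then stand; what a row does not reach is not made up. A row lasts 1/8 s, in which the tool goes at most 62.5 mm and 10.7 degrees, less where a joint would pass 70% of its speed; a pose out of reach is approached as far as the arm can. A call with a gripper value outside its range is refused whole. The fingers move at their own pace and stop on an object; "newtons" is the grip in N (left out, the last holds). Time passes only in rows, so rows that do not move let the fingers close. It gives the time, the measured TCP pose, the force and the opening at its end, in the units of the state.
- env.observe(): the state, without advancing time (a new reading comes with each control period).
- imaging.capture(name): name is "scene" or "side" or "wrist"; returns a dict with "pixels" (384x512x3 uint8, red, green, blue), "range_z" (384x512 float32, mm along the optical axis (not along the pixel's ray), 0 where there is no reading), "fx", "fy", "cx", "cy" (pixels), "rvec" (rotation vector, rad) and "tvec" (3), from world to camera coordinates, as OpenCV has them. Camera axes: x right, y down, z forward; pixel columns grow to the right and rows downward; lengths in mm; the calibration is good to about 2 mm. A picture is of the moment at which its call begins.
- env.job_done(): hands the job in, once; it reports no verdict.
The state is a dict: "t": time; "joint_positions": joint angles; "qd": joint speeds; "effort": joint torques, N m; "tcp_pos": TCP position; "ee_rot": TCP orientation; "contact_force": force on the tool from outside, world axes, zero at the start; "wrist_torque": the same for the moment, N m; "opening": finger opening in mm.
Only numpy, scipy, OpenCV 4.12 (cv2) and the standard library are available. Lean on these libraries where they do the work, as an engineer would, in place of code of your own. Each camera call takes 0.05 s, during which the arm holds its last target.

TASK

The rectangular heel of cheese on the trimming board is scrap. Without picking it up, slide it along the board to the scrap pan's swing flap, push the flap open with one finger and keep it open with that finger while the other finger pushes the heel over the lip and it drops into the pan; then come away so that the flap springs shut. Leave the other cheeses and the tools where they are.

Things in the scene. Friction and masses are not known exactly. Their poses are not given: they have to be found in the camera images.
- station: Trimming station, fixed: raised wooden cutting board with a steel scrap pan built on to one end. Origin on the table below the middle of the lip, where board and pan meet; z up, +x from the board to the pan, the way scraps are pushed. Board: x -0.301 to -0.001, y +-0.160, top at z = 0.170, level. All numbers given for it below are m in this frame.
- lip (a point): Middle of the lip (station x 0, y 0, z 0.170): the top of the pan's 4 mm front wall, flush with the board. Axes as the station's.
- pan (a point): Centre of the scrap pan's inner floor (station x 0.083, y 0, z 0.008). Inside: x 0.004 to 0.161, y +-0.128, empty below the flap. The hood over it: side cheeks along the flap at y = +-0.130, level with the closed flap, and a top plate behind the hinge, x 0.131 to 0.165, top at z = 0.224. Nothing of the station stands higher.
- flap (a joint): Sheet-metal swing flap over the pan, 250 mm wide, 126 mm long, 3 mm thick. 0 rad = closed, sloping up at 21.5 degrees from its lower edge at the lip to its hinge. It opens inwards and grows to 1.2: the lower edge swings down, then forward. A spring shuts it when let go: a fingertip needs about 1 N at the lower edge to start it, up to about 7 N near the hinge when well open.
- flap_hinge (a point): Middle of the flap's hinge line, along station y at x = 0.125, z = 0.220. A finger pressed on the flap and pushed along station +x, its tip 6 mm above board level, swings the flap open as it goes: about 0.25 rad when the finger's far side is 65 mm past the lip, 0.7 rad at 100 mm, 0.95 rad at 115 mm. The far side must stay short of x = 0.119 (hinge barrels).
- flap_edge (a point): Middle of the flap's lower, free edge, a 7 mm rolled bead; closed it lies at station x = 0.008, z = 0.174, its top about 8 mm above the board. It moves with the flap.
- heel: The scrap: heel of a loaf cheese, a rounded block 50 mm (its x) by 60 mm (its y) by 42 mm tall, about 130 g, the only rectangular cheese on the board. Origin at its centre (station z 0.191 on the board). It lies in front of the flap, its x turned by up to 0.5 rad from station x, and slides without tipping when pushed low on its back face.
- round_a: Small chalk-white round cheese, 56 mm across, 36 mm tall, standing on the trimming board towards its +y side, beside the lane; origin at the middle of its underside. Leave it alone.
- round_b: Small round washed-rind cheese, 54 mm across, 40 mm tall, standing on the trimming board towards its -y side, beside the lane; origin at the middle of its underside. Leave it alone.
- trier: Cheese trier (T-handled sampling iron), 175 mm long with a 60 mm wooden cross handle, 14 mm thick, lying across the board at its far end from the flap (near station x = -0.264); origin at the middle of its underside. Leave it alone.
- brush: Rind brush, lying on the table away from the station; origin at the middle of its underside. Leave it alone.
- jar: Glass jar, 72 mm across, 90 mm tall, standing on the table away from the station; origin at the middle of its underside. Leave it alone.
- dish: White bowl, 110 mm across, 45 mm tall, standing on the table away from the station; origin at the middle of its underside. Leave it alone.
- tomme: Whole grey cheese wheel, 150 mm across, 70 mm tall, standing on the table away from the station; origin at the middle of its underside. Leave it alone.
There are look-alikes about, which are no part of the job. What is shaped like the heel but black is not meant.

How it is judged (in metres and radians):
On the way, in this order (a step that is already met when the one before it is completed fails the run):
1. a finger pushes the flap open while the heel is still on the board (value of joint flap above 0.1 rad and contact force between the fingers and flap above 0.2 N and z of heel in the frame of station above 0.175 m), for 0.1 s.
2. the heel has dropped below the lip into the pan while the finger still holds the flap open (value of joint flap above 0.2 rad and contact force between the fingers and flap above 0.2 N and x of heel in the frame of station between 0.01 and 0.155 m and y of heel in the frame of station between -0.125 and 0.125 m and z of heel in the frame of station below 0.09 m), for 0.1 s.
At the end, for the whole second after the job is handed in: The heel lies at rest inside the scrap pan (its centre within the pan's walls and below 90 mm above the table) and the flap is shut again (within 0.06 rad) (x of heel in the frame of station between 0.01 and 0.155 m and y of heel in the frame of station between -0.125 and 0.125 m and z of heel in the frame of station below 0.09 m and value of joint flap below 0.06 rad and linear speed of heel below 0.02 m/s); the robot touches nothing.
It fails at once if the heel is lifted: its centre more than 25 mm above where it lies on the board (z of heel in the frame of station above 0.216 m).
It fails at once if another cheese, a tool or a vessel is moved by more than 20 mm (distance of any of round_a, round_b, trier, brush, jar, dish, tomme from where it was at the start of the episode above 0.02 m).
It also fails if it takes over 51 s, if anything falls off the work surface, if the arm or the gripper's body presses on something with over 40 N, if the wrist force passes 120 N, or if a joint passes its speed limit or range.

## Working session

There is one attempt and no reset: what is moved stays moved. The work goes in short steps, Python scripts to look and compute and a tool call to move; the robot and the scene stay as the last step left them, time stands still between calls to the robot, and variables do not carry over. Pictures are saved under pics/ and viewed, and the job is handed in when it is done.

Besides the shell and the picture viewer there is one more tool, called after "Call:" as name(argument=value, ...), one argument or row to a line, values as JSON. step_arm: Moves the arm, as the interface text tells. Its arguments: {"type":"object","properties":{"motion":{"type":"array"},"newtons":{"type":"number"}},"required":["motion"]}

```bash
ls; mkdir -p pics; cat > h.py <<'E'
import numpy as np, cv2
from rig import env, imaging
def cap(n,tag):
    c=imaging.capture(n); cv2.imwrite(f'pics/{tag}.png',c['pixels'][:,:,::-1])
    np.savez(f'pics/{tag}.npz',**c); return c
def load(tag): return dict(np.load(f'pics/{tag}.npz'))
def pts(c):
    z=c['range_z']; v,u=np.mgrid[:z.shape[0],:z.shape[1]]
    P=np.stack([(u-c['cx'])/c['fx']*z,(v-c['cy'])/c['fy']*z,z],-1)
    R=cv2.Rodrigues(np.array(c['rvec']))[0]
    W=(P-np.array(c['tvec']).ravel())@R
    W[z==0]=np.nan
    return W
E
python3 - <<'E'
from h import *
for n in ['scene','side','wrist']:
    c=cap(n,n+'0'); print(n,c['fx'],-cv2.Rodrigues(c['rvec'])[0].T@np.array(c['tvec']).ravel())
print(env.observe())
E
```

```text
pics
scene 362.4504482662792 [1118.10317249 -538.27500661  989.34479967]
side 485.2947970739027 [  170.66501112 -1044.76887423  1265.73583942]
wrist 294.64095013230536 [ 286.2768159  -533.73518697  383.51468038]
{'t': 0.15, 'joint_positions': array([-1.27169233e+00,  9.17004886e-02,  1.23157655e+00,  1.86536273e-05,
        1.81977465e+00, -5.66927880e-02]), 'qd': array([-1.19497891e-04, -2.02358295e-03, -3.70622526e-03,  7.36228298e-04,
       -3.05526725e-04, -4.44462204e-05]), 'effort': array([-1.55821752e-03, -4.47048891e+01, -4.06905770e+01,  6.96615363e-02,
        2.74839322e-02, -1.17672166e-04]), 'tcp_pos': array([ 208.94992942, -562.22126659,  221.77635928]), 'ee_rot': array([ 0.4039497 ,  0.58099266, -0.40330367,  0.58018817]), 'contact_force': array([0.02440761, 0.595016  , 0.09782683]), 'wrist_torque': array([-0.02788947,  0.00037475,  0.04959017]), 'opening': 88.00521607660035}
```

View pics/scene0.png

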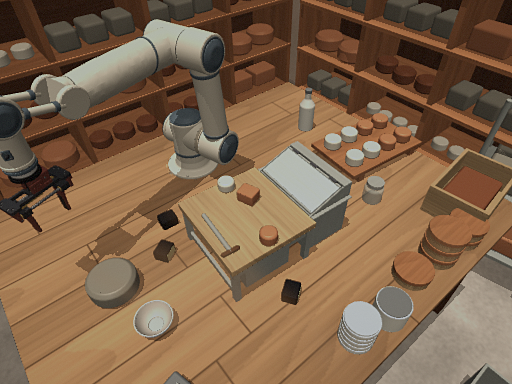

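View pics/side0.png

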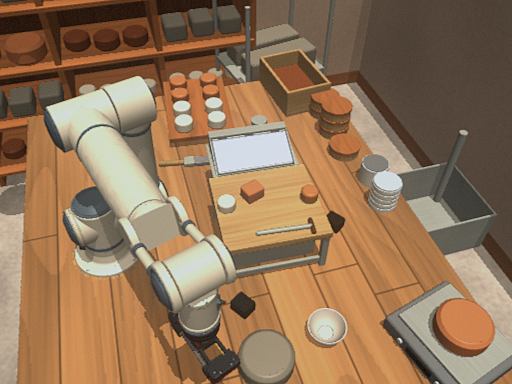

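View pics/wrist0.png

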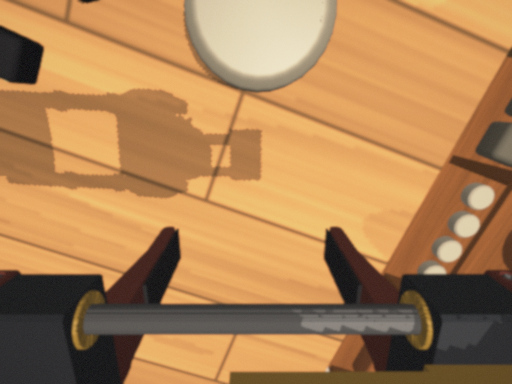

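Candidates for the heel in the scene view:
- Orange rectangular block on the board at (248,194). This is my choice.
- Orange round_b at (268,235), which is round, so rejected.
- Black or dark blocks on the table at (168,218), (164,250) and (291,291), rejected for their colour.
- Blocks on the shelves, which are not on the board.

Next I'll check the choice in a close crop and measure the station.

```bash
python3 - <<'E'
from h import *
s=load('scene0'); d=load('side0')
a=cv2.resize(s['pixels'][135:285,170:370],None,fx=2,fy=2,interpolation=2)
b=cv2.resize(d['pixels'][115:275,190:350],None,fx=2,fy=2,interpolation=2)
h=max(a.shape[0],b.shape[0])
o=np.zeros((h,a.shape[1]+b.shape[1],3),np.uint8);o[:a.shape[0],:a.shape[1]]=a;o[:b.shape[0],a.shape[1]:]=b
cv2.imwrite('pics/crop0.png',o[:,:,::-1])
for c,n,(u0,u1,v0,v1) in ((s,'scene',(170,370,135,290)),(d,'side',(190,350,115,275))):
    W=pts(c); m=np.zeros(W.shape[:2],bool); m[v0:v1,u0:u1]=1
    z=W[...,2]
    h=np.histogram(z[m&(z>120)&(z<250)],bins=range(120,252,4)); print(n,h[0])
    bm=m&(abs(z-170)<5); p=W[bm][:,:2]
    r=cv2.minAreaRect(p.astype(np.float32)); print(r, cv2.boxPoints(r).round(1).tolist())
    tm=m&(abs(z-212)<5)
    hsv=cv2.cvtColor(c['pixels'],cv2.COLOR_RGB2HSV)
    print('hsv heel',hsv[194,248] if n=='scene' else hsv[190,252])
E
```

```text
scene [ 114  124   88   82   66   66   81  144  174  154  177 1128 5396  608
  444  594  417  379  348  364  402  462  536  315  220  479  286   18
   12    0    0    0]
((330.9646911621094, -6.6939697265625), (466.1694641113281, 669.2975463867188), 86.4823989868164) [[-17.399999618530273, -218.8000030517578], [650.7000122070312, -259.8999938964844], [679.2999877929688, 205.39999389648438], [11.199999809265137, 246.5]]
hsv heel [ 13 135 178]
side [  18   12   12   10    6    4   13   64   77  103  107  365 2915 3144
  604  417  469  296  306  291  325  376  472  400  282  227  425  140
    8    0    0    0]
((502.9621887207031, -14.931289672851562), (470.6839294433594, 321.1835021972656), 86.1377944946289) [[326.8999938964844, -238.89999389648438], [647.2999877929688, -260.6000061035156], [679.0, 209.10000610351562], [358.6000061035156, 230.6999969482422]]
hsv heel [ 11 150 211]
```

View pics/crop0.png

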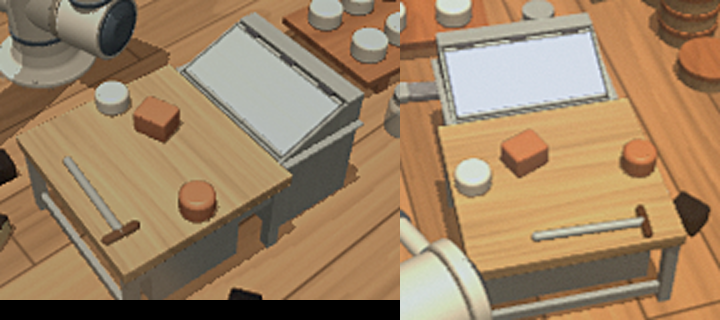

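The crop confirms that the only rectangular block on the board is the orange heel. It sits between the white round_a and round_b, in front of the flap. Next I'll get exact poses.

```bash
cat > fit.py <<'E'
from h import *
def comp(m,keep=1):
    n,l,st,_=cv2.connectedComponentsWithStats(m.astype(np.uint8)); i=1+np.argmax(st[1:,4]); return l==i
def quadfit(p):
    return cv2.minAreaRect(p.astype(np.float32))
E
python3 - <<'E'
from fit import *
for n,box in (('scene0',(170,370,135,290)),('side0',(190,350,115,275))):
    c=load(n);W=pts(c);z=W[...,2];hsv=cv2.cvtColor(c['pixels'],cv2.COLOR_RGB2HSV)
    m=np.zeros(z.shape,bool);u0,u1,v0,v1=box;m[v0:v1,u0:u1]=1
    bm=comp(m&(abs(z-170)<6)&(hsv[...,1]>70)&(hsv[...,0]<25))
    cnt=cv2.findContours(bm.astype(np.uint8),cv2.RETR_EXTERNAL,cv2.CHAIN_APPROX_NONE)[0]
    cnt=max(cnt,key=cv2.contourArea)
    # cast on plane z=170
    R=cv2.Rodrigues(np.array(c['rvec']))[0];C=-R.T@np.array(c['tvec']).ravel()
    def cast(uv,zz):
        uv=np.asarray(uv,float); d=np.c_[(uv[:,0]-c['cx'])/c['fx'],(uv[:,1]-c['cy'])/c['fy'],np.ones(len(uv))]@R
        return C+d*((zz-C[2])/d[:,2])[:,None]
    p=cast(cnt[:,0],170)[:,:2]
    r=quadfit(p); print(n,'board median z',np.median(z[bm]),r,cv2.boxPoints(r).round().tolist())
    # flap plane: grey, z 172..222
    fm=comp(m&(z>176)&(z<222)&(hsv[...,1]<60))
    q=W[fm]; q=q[np.isfinite(q).all(1)]; ctr=np.median(q,0); 
    for _ in range(5):
        u,s_,vt=np.linalg.svd(q-q.mean(0),full_matrices=0); nn=vt[2]*np.sign(vt[2,2]); e=(q-q.mean(0))@nn; q=q[abs(e)<max(2,1.5*e.std())]
    print('flap n',nn,np.degrees(np.arccos(nn[2])),'yaw of +x',np.degrees(np.arctan2(-nn[1],-nn[0])),q.mean(0),len(q))
    # top plate
    tm=m&(abs(z-224)<4)&(hsv[...,1]<80);  print('top',np.nanmean(W[tm],0))
    # heel
    om=m&(hsv[...,0]<16)&(hsv[...,1]>110)&(z>180)
    nl,l,st,ce=cv2.connectedComponentsWithStats(om.astype(np.uint8))
    for i in range(1,nl):
        if st[i,4]<40: continue
        k=(l==i); zz=z[k]; top=k&(z>np.percentile(zz,95)-4)
        rr=quadfit(W[top][:,:2]); print('orange',ce[i],st[i,4],'ztop',np.percentile(zz,95),rr)
    wm=m&(hsv[...,1]<60)&(z>200)&(z<210)
    
E
```

```text
scene0 board median z 169.6294138041692 ((502.03118896484375, -101.25875854492188), (300.9735107421875, 322.84490966796875), 86.35992431640625) [[331.0, -241.0], [654.0, -262.0], [673.0, 39.0], [350.0, 59.0]]
flap n [-0.02260555 -0.35887135  0.93311325] 21.074565133170353 yaw of +x 86.39566277876892 [523.76764111 115.64808357 197.8098003 ] 1775
top [510.99814602 183.11668043 223.46590247]
orange [247.87359551 193.32303371] 356 ztop 213.2804123930401 ((462.8128356933594, -57.75563049316406), (55.551246643066406, 48.109275817871094), 17.99799346923828)
orange [268.13961039 234.6461039 ] 308 ztop 211.30790927131517 ((628.6555786132812, -115.33426666259766), (44.79669952392578, 46.83972930908203), 53.63739776611328)
orange [229.44827586 250.36206897] 58 ztop 185.02283995000784 ((597.0474243164062, -225.30213928222656), (54.20364761352539, 12.080710411071777), 83.60529327392578)
side0 board median z 171.95411968357544 ((497.03582763671875, -99.84085083007812), (306.5456237792969, 320.45343017578125), 86.57320404052734) [[328.0, -243.0], [648.0, -262.0], [666.0, 44.0], [346.0, 63.0]]
flap n [-0.02332488 -0.34897279  0.93684254] 20.472111675925834 yaw of +x 86.17611349486175 [505.75501626 116.59410879 199.15028296] 1310
top [511.73493318 190.74988839 224.66601941]
orange [251.55641026 190.67435897] 390 ztop 217.0124869097736 ((458.6861572265625, -56.6518440246582), (59.0495719909668, 48.87128448486328), 20.392940521240234)
orange [308.8358209  193.27238806] 268 ztop 214.43993851955855 ((625.0185546875, -110.7426986694336), (46.277870178222656, 42.6997184753418), 31.989965438842773)
orange [311.90740741 225.2962963 ] 54 ztop 188.45541743684086 ((592.56982421875, -225.1522979736328), (48.831424713134766, 9.730846405029297), 87.72366333007812)
```

```bash
cat > st.py <<'E'
from fit import *
from scipy.spatial.transform import Rotation as Ro
yaw=np.radians(86.4); O=np.array([509,50.2,0]); ex=np.array([np.cos(yaw),np.sin(yaw),0]); ey=np.array([-ex[1],ex[0],0])
S=np.stack([ex,ey,[0,0,1]])
def sta(p): return S@(np.asarray(p,float)-O)
def world(p): return O+S.T@np.asarray(p,float)
def rep(goal_world=None,yawjaw=None):
    o=env.observe(); R=Ro.from_quat(o['ee_rot'])
    print('t',o['t'],'tcp',o['tcp_pos'].round(1),'sta',sta(o['tcp_pos']).round(1),'F',o['contact_force'].round(2),'op',round(o['opening'],1),'q',o['joint_positions'].round(2))
    M=R.as_matrix(); print('axes in station (cols x,y,z):\n',(S@M).round(3))
    if goal_world is not None: 
        print('shift in tool mm',(M.T@(np.asarray(goal_world)-o['tcp_pos'])).round(1))
    for sg in (1,-1):
        z=sg*ex; x=np.array([0,0,-1.]); T=np.stack([x,np.cross(z,x),z],1)
        rv=(R.inv()*Ro.from_matrix(T)).as_rotvec(degrees=True); print('jaw',sg,'rotvec deg',rv.round(1))
E
python3 - <<'E'
from st import *
print('heel',sta([460.7,-57.2,191]),'rb',sta([627,-113,170]))
for n in('scene0','side0'):
    c=load(n);W=pts(c);hsv=cv2.cvtColor(c['pixels'],cv2.COLOR_RGB2HSV)
    q=(W-O)@S.T
    m=(q[...,0]>-280)&(q[...,0]<-20)&(abs(q[...,1])<150)&(q[...,2]>185)&(q[...,2]<225)&(hsv[...,1]<60)
    p=q[m]; print(n,m.sum(),np.nanmedian(p,0),np.nanmin(p,0),np.nanmax(p,0))
    h=world([-109.9,41.2,0]); 
rep(np.array([460.7,-57.2,300]))
E
```

```text
heel [-110.22085273   41.46098919  191.        ] rb [-155.46868078 -128.01456674  170.        ]
scene0 213 [-145.0772823   113.71133607  203.39251954] [-270.87850593  -92.94412742  185.12199325] [-114.09658647  147.11136229  209.01520975]
side0 272 [-153.21937952  118.20858841  205.41292025] [-272.95021532  -97.73367677  185.0493009 ] [-114.43062846  149.79621524  215.31031224]
t 0.15 tcp [ 208.9 -562.2  221.8] sta [-630.1  261.   221.8] F [0.02 0.6  0.1 ] op 88.0 q [-1.27  0.09  1.23  0.    1.82 -0.06]
axes in station (cols x,y,z):
 [[ 0.001  0.407 -0.914]
 [ 0.    -0.914 -0.407]
 [-1.     0.    -0.001]]
shift in tool mm [ -77.6  411.9 -385.8]
jaw 1 rotvec deg [-1.56e+02 -0.00e+00 -1.00e-01]
jaw -1 rotvec deg [24.  -0.1  0. ]
```

Call:
step_arm(
  motion=[
    [[0.0878,-0.04,0,0,0,0,0],[0.0878,-0.04,0,0,0,0,0],[0.0878,0,0,0,8,0,0],[0.0878,0,0,0,8,0,0],[0.0878,0,0,0,8,0,0],[0.0878,0,0.018,-0.043,0,0,0],[0.0878,0,0.018,-0.043,0,0,0],[0.0878,0,0.018,-0.043,0,0,0],[0.0878,0,0.018,-0.043,0,0,0],[0.0878,0,0.018,-0.043,0,0,0],[0.0878,0,0.018,-0.043,0,0,0],[0.0878,0,0.018,-0.043,0,0,0],[0.0878,0,0.018,-0.043,0,0,0],[0.0878,0,0.018,-0.043,0,0,0],[0.0878,0,0.018,-0.043,0,0,0],[0.0878,0,0.018,-0.043,0,0,0],[0.0878,0,0,0,0,0,0]],
  ],
)

```text
t: 2.28
tcp_pos: [448.4, -91.2, 299.3]
ee_rot: [0.521, 0.485, -0.518, 0.475]
contact_force: [0.9, -0.6, 0.9]
opening: 87.8
```

```bash
python3 - <<'E'
from st import *
rep(world([-110.2,41.5,300])); cap('wrist','wrist1')
E
```

```text
t 2.275 tcp [448.4 -91.2 299.3] sta [-144.9   51.6  299.3] F [ 0.93 -0.6   0.95] op 87.8 q [-0.28 -0.25  1.42  0.01  1.98  1.37]
axes in station (cols x,y,z):
 [[ 0.013 -0.016 -1.   ]
 [ 0.007 -1.     0.016]
 [-1.    -0.007 -0.013]]
shift in tool mm [ -0.3   9.5 -34.9]
jaw 1 rotvec deg [179.1   0.6   1.2]
jaw -1 rotvec deg [-0.9 -0.8  0.4]
```

View pics/wrist1.png

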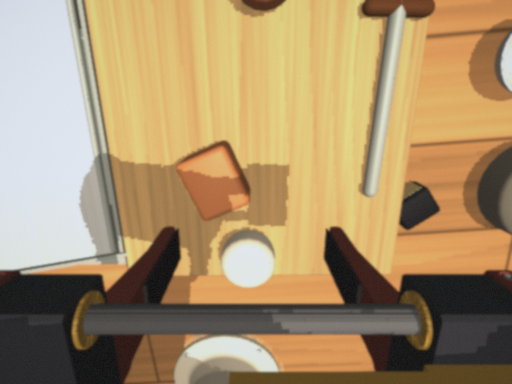

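The wrist view shows the orange heel at (214,181), the white round at (247,258), and the lip edge running from about (80,0) to (125,262). I'll measure the heel and the lip again from this view.

```bash
cat >> st.py <<'E'
def heel(c,lo=202):
    W=pts(c); q=(W-O)@S.T; hsv=cv2.cvtColor(c['pixels'],cv2.COLOR_RGB2HSV)
    m=(q[...,0]>-200)&(q[...,0]<120)&(q[...,1]>-90)&(q[...,1]<85)&(q[...,2]>lo)&(q[...,2]<225)&(hsv[...,0]<18)&(hsv[...,1]>100)
    m=comp(m); p=q[m]; r=cv2.minAreaRect(p[:,:2].astype(np.float32))
    print('heel n',m.sum(),'rect sta',r,'zmed',np.median(p[:,2]),'ext',p.min(0).round(),p.max(0).round())
E
python3 - <<'E'
from st import *
c=load('wrist1'); heel(c); heel(load('scene0')); heel(load('side0'))
W=pts(c);q=(W-O)@S.T
hsv=cv2.cvtColor(c['pixels'],cv2.COLOR_RGB2HSV)
for v in (40,60,80,100,120):
    # wood->grey transition along row
    row=hsv[v,60:160,1]>70; u=60+np.argmax(row); 
    R=cv2.Rodrigues(np.array(c['rvec']))[0];C=-R.T@np.array(c['tvec']).ravel()
    d=R.T@np.array([(u-c['cx'])/c['fx'],(v-c['cy'])/c['fy'],1]); p=C+d*(170-C[2])/d[2]; print(v,u,sta(p).round(1))
m=(hsv[...,1]>50)&(abs(q[...,0]+50)<40)&(abs(q[...,1])<30); print('board z',np.nanmedian(q[m][:,2]))
E
```

```text
heel n 3435 rect sta ((-108.2558364868164, 39.83148193359375), (50.88207244873047, 60.090614318847656), 23.574838638305664) zmed 211.52442172115474 ext [-141.    5.  202.] [-77.  74. 214.]
heel n 240 rect sta ((-110.48877716064453, 39.137088775634766), (50.45352554321289, 59.79977798461914), 24.152231216430664) zmed 210.81776982441988 ext [-143.    5.  202.] [-79.  73. 214.]
heel n 273 rect sta ((-108.2146987915039, 42.43749237060547), (52.88212585449219, 63.06808090209961), 21.655195236206055) zmed 212.7616787406349 ext [-142.    9.  202.] [-74.  78. 220.]
40 90 [ -0.3 -84.8 170. ]
60 93 [-1.00e-01 -6.84e+01  1.70e+02]
80 97 [ -0.7 -51.4 170. ]
100 100 [ -0.5 -33.7 170. ]
120 103 [ -0.2 -15.3 170. ]
board z 169.99726805902742
```

Call:
step_arm(
  motion=[
    [[0.0878,0,0.006,-0.018,-0.9,-0.8,0.4],[0.0878,0,0.006,-0.018,0,0,0],[0.0878,0,0,0,0,0,0],[0.0878,0,0,0,0,0,0],[0.0878,0.02,0,0,0,0,0],[0.0878,0.02,0,0,0,0,0],[0.0878,0,0,0,0,0,0]],
  ],
)

```text
t: 3.2
tcp_pos: [460.4, -65.4, 258.9]
ee_rot: [-0.517, -0.48, 0.52, -0.482]
contact_force: [-0.6, 0.5, -0.4]
opening: 88.1
```

```bash
python3 - <<'E'
from st import *
rep(world([-109,40,177]))
E
```

```text
t 3.2 tcp [460.4 -65.4 258.9] sta [-118.4   41.3  258.9] F [-0.56  0.54 -0.37] op 88.1 q [-0.21 -0.26  1.5  -0.01  1.9   1.43]
axes in station (cols x,y,z):
 [[-0.005 -0.013 -1.   ]
 [ 0.    -1.     0.013]
 [-1.    -0.     0.005]]
shift in tool mm [81.8  1.2 -9.9]
jaw 1 rotvec deg [179.3   0.   -0.5]
jaw -1 rotvec deg [-0.7  0.3  0. ]
```

Call:
step_arm(
  motion=[
    [[0.0878,0,0.001,-0.01,-0.7,0.3,0],[0.0878,0,0,0,0,0,0],[0.0878,0.02,0,0,0,0,0],[0.0878,0.02,0,0,0,0,0],[0.0878,0,0,0,0,0,0]],
  ],
)

```text
t: 3.82
tcp_pos: [463.2, -55.8, 221.3]
ee_rot: [0.517, 0.482, -0.515, 0.485]
contact_force: [0.6, 1.1, 0.3]
opening: 87.9
```

```bash
python3 - <<'E'
from st import *
rep(world([-109,40,177]))
cap('wrist','wrist2')
E
```

```text
t 3.825 tcp [463.2 -55.8 221.3] sta [-108.7   39.1  221.3] F [0.63 1.07 0.31] op 87.9 q [-0.19 -0.27  1.58 -0.    1.83  1.44]
axes in station (cols x,y,z):
 [[-0.001 -0.    -1.   ]
 [-0.005 -1.     0.   ]
 [-1.     0.005  0.001]]
shift in tool mm [44.3 -1.1  0.3]
jaw 1 rotvec deg [ 1.8e+02 -5.0e-01 -1.0e-01]
jaw -1 rotvec deg [-0.   0.  -0.3]
```

View pics/wrist2.png

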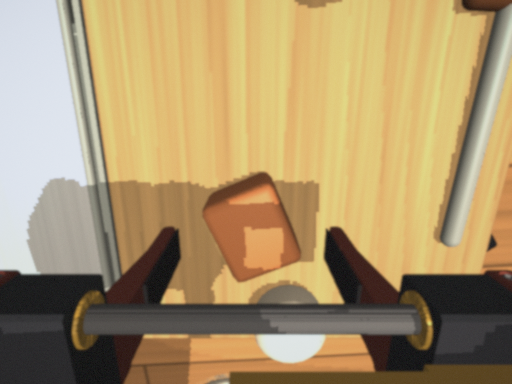

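The heel at (252,227) is centred between the finger tips (x of about 178 and 328), with clearance on both sides. I'll lower the tool, then close gently to square the heel up.

Call:
step_arm(
  motion=[
    [[0.0878,0.015,0,0,0,0,0],[0.0878,0.015,0,0,0,0,0],[0.0878,0.012,0,0,0,0,0],[0.0878,0,0,0,0,0,0]],
  ],
)

```text
t: 4.38
tcp_pos: [464.0, -56.0, 178.3]
ee_rot: [0.517, 0.482, -0.514, 0.486]
contact_force: [-0.6, -0.8, -0.8]
opening: 87.9
```

```bash
python3 - <<'E'
from st import *
rep(world([-109,40,177]))
E
```

```text
t 4.375 tcp [464.  -56.  178.3] sta [-108.8   38.3  178.3] F [-0.63 -0.81 -0.76] op 87.9 q [-0.19 -0.28  1.66 -0.    1.76  1.44]
axes in station (cols x,y,z):
 [[-0.001 -0.    -1.   ]
 [-0.008 -1.     0.   ]
 [-1.     0.008  0.001]]
shift in tool mm [ 1.3 -1.7  0.2]
jaw 1 rotvec deg [ 1.8e+02 -7.0e-01 -1.0e-01]
jaw -1 rotvec deg [-0.   0.1 -0.4]
```

Call:
step_arm(
  motion=[
    [[0.075,0.001,-0.002,0,0,0,-0.4],[0.068,0,0,0,0,0,0],[0.064,0,0,0,0,0,0],[0.06,0,0,0,0,0,0],[0.057,0,0,0,0,0,0],[0.055,0,0,0,0,0,0],[0.053,0,0,0,0,0,0],[0.053,0,0,0,0,0,0],[0.053,0,0,0,0,0,0]],
  ],
  newtons=4,
)

```text
t: 5.5
tcp_pos: [462.4, -55.9, 178.6]
ee_rot: [0.516, 0.483, -0.515, 0.485]
contact_force: [0.4, -0.3, -0.4]
opening: 58.4
```

```bash
python3 - <<'E'
from st import *
rep(world([-109,40,177]))
for n in ('wrist','side','scene'): heel(cap(n,n+'3'))
E
```

```text
t 5.5 tcp [462.4 -55.9 178.6] sta [-108.9   39.9  178.6] F [ 0.39 -0.34 -0.4 ] op 58.4 q [-0.19 -0.28  1.66 -0.    1.76  1.44]
axes in station (cols x,y,z):
 [[-0.001 -0.    -1.   ]
 [-0.002 -1.     0.   ]
 [-1.     0.002  0.001]]
shift in tool mm [ 1.6 -0.1  0.1]
jaw 1 rotvec deg [ 1.8e+02 -2.0e-01 -1.0e-01]
jaw -1 rotvec deg [-0.   0.1 -0.1]
heel n 9539 rect sta ((-103.44168090820312, 39.59919357299805), (61.3597412109375, 57.33403778076172), 17.212871551513672) zmed 211.55964030796645 ext [-139.    5.  202.] [-68.  61. 225.]
heel n 66 rect sta ((-122.62014770507812, 61.17330551147461), (67.26731872558594, 22.686832427978516), 33.6575927734375) zmed 209.74564593867285 ext [-147.   34.  202.] [-91.  77. 218.]
heel n 232 rect sta ((-110.55884552001953, 35.77467727661133), (76.43566131591797, 52.66504669189453), 17.526702880859375) zmed 211.0628853178181 ext [-150.    6.  202.] [-69.  68. 225.]
```

View pics/wrist3.png

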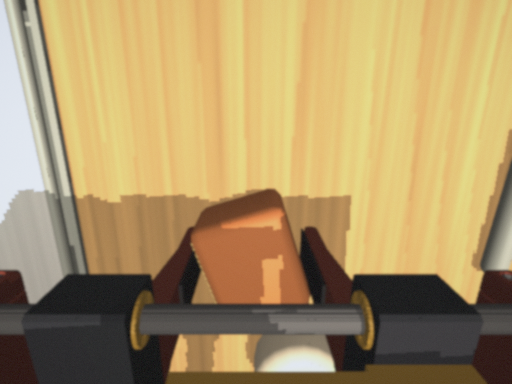

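The square-on squeeze jammed corner to corner at 58 mm, with the heel still turned by about 17°. I'll turn the jaws to the heel's angle, close lightly, and turn it back flat on the board.

Call:
step_arm(
  motion=[
    [[0.08,0,0,0,0,0,0],[0.08,0,0,0,0,0,0],[0.08,0,0,0,-6,0,0],[0.08,0,0,0,-6,0,0],[0.08,0,0,0,-5,0,0],[0.08,0,0,0,0,0,0],[0.065,0,0,0,0,0,0],[0.057,0,0,0,0,0,0],[0.053,0,0,0,0,0,0],[0.048,0,0,0,0,0,0],[0.048,0,0,0,0,0,0],[0.048,0,0,0,0,0,0]],
  ],
  newtons=4,
)

```text
t: 7.15
tcp_pos: [462.6, -56.0, 179.1]
ee_rot: [0.437, 0.555, -0.437, 0.557]
contact_force: [-0.3, -0.0, 0.1]
opening: 50.2
```

```bash
python3 - <<'E'
from st import *
rep(world([-109,40,177]))
E
```

```text
t 7.15 tcp [462.6 -56.  179.1] sta [-108.9   39.7  179.1] F [-0.27 -0.03  0.13] op 50.2 q [-0.19 -0.28  1.66 -0.    1.76  1.14]
axes in station (cols x,y,z):
 [[-0.002  0.296 -0.955]
 [-0.003 -0.955 -0.296]
 [-1.     0.003  0.002]]
shift in tool mm [ 2.1 -0.3 -0. ]
jaw 1 rotvec deg [-162.8    0.2    0.2]
jaw -1 rotvec deg [17.2  0.1 -0.2]
```

Call:
step_arm(
  motion=[
    [[0.048,0,0,0,5,0,0],[0.048,0,0,0,5,0,0],[0.048,0,0,0,5,0,0],[0.048,0,0,0,2.2,0,0],[0.048,0,0,0,0,0,0],[0.06,0,0,0,0,0,0],[0.0878,0.001,0,0,0,0,0],[0.0878,0.001,0,0,0,0,0],[0.0878,0,0,0,0,0,0]],
  ],
)

```text
t: 8.28
tcp_pos: [462.6, -56.2, 176.8]
ee_rot: [0.518, 0.481, -0.517, 0.483]
contact_force: [0.3, 0.3, -0.2]
opening: 85.9
```

```bash
python3 - <<'E'
from st import *
rep(world([-109,40,176.5]))
heel(cap('wrist','wrist4')); cap('side','side4')
E
```

```text
t 8.275 tcp [462.6 -56.2 176.8] sta [-109.1   39.6  176.8] F [ 0.3   0.34 -0.2 ] op 85.9 q [-0.19 -0.28  1.66 -0.    1.76  1.45]
axes in station (cols x,y,z):
 [[-0.002 -0.007 -1.   ]
 [-0.003 -1.     0.007]
 [-1.     0.003  0.002]]
shift in tool mm [ 0.3 -0.4 -0.1]
jaw 1 rotvec deg [179.6  -0.3  -0.2]
jaw -1 rotvec deg [-0.4  0.1 -0.2]
heel n 8854 rect sta ((-108.67327880859375, 34.32862854003906), (50.66532516479492, 50.661808013916016), 89.34100341796875) zmed 211.52307851554303 ext [-134.    9.  202.] [-83.  60. 215.]
```

View pics/wrist4.png

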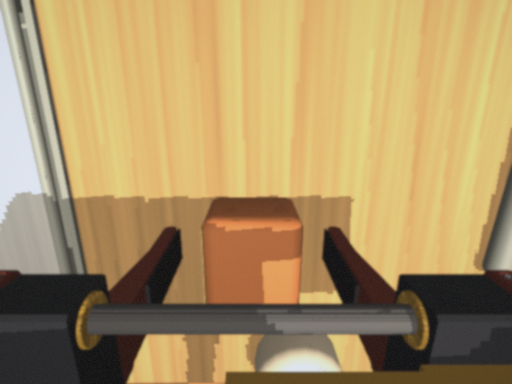

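The heel is squared up (rect angle about 0°, x from -134 to -83) and both fingers are clear of it. I'll slide it along.

Call:
step_arm(
  motion=[
    [[0.0878,0,0,-0.005,-0.4,0,0],[0.0878,0,0,-0.006,0,0,0],[0.0878,0,0,-0.006,0,0,0],[0.0878,0,0,-0.006,0,0,0],[0.0878,0,0,-0.006,0,0,0],[0.0878,0,0,-0.006,0,0,0],[0.0878,0,0,-0.006,0,0,0],[0.0878,0,0,-0.006,0,0,0],[0.0878,0,0,0,0,0,0]],
  ],
)

```text
t: 9.5
tcp_pos: [465.9, -5.7, 177.0]
ee_rot: [0.516, 0.483, -0.515, 0.486]
contact_force: [0.1, -0.4, -0.1]
opening: 87.5
```

```bash
python3 - <<'E'
from st import *
rep(world([0,40,176.5]))
heel(cap('wrist','wrist5')); cap('side','side5')
E
```

```text
t 9.5 tcp [465.9  -5.7 177. ] sta [-58.5  39.5 177. ] F [ 0.12 -0.43 -0.08] op 87.5 q [-0.08 -0.28  1.66 -0.    1.76  1.55]
axes in station (cols x,y,z):
 [[-0.002  0.001 -1.   ]
 [-0.004 -1.    -0.   ]
 [-1.     0.004  0.002]]
shift in tool mm [  0.3  -0.4 -58.5]
jaw 1 rotvec deg [-180.     0.3    0.2]
jaw -1 rotvec deg [ 0.   0.1 -0.2]
heel n 9319 rect sta ((-82.41592407226562, 34.47252655029297), (61.80465316772461, 50.13307189941406), 0.6202434301376343) zmed 211.53236756513908 ext [-113.    9.  202.] [-51.  60. 225.]
```

View pics/wrist5.png

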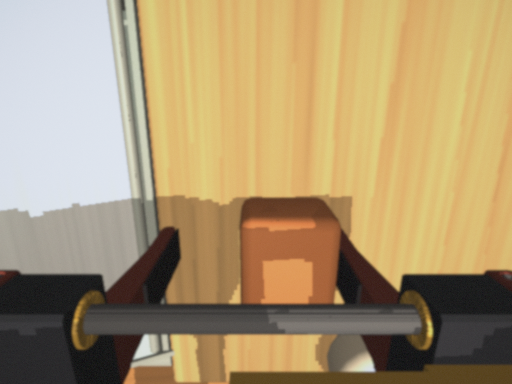

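The heel sits squarely against the rear finger and the front finger is about at the flap. I'll push into the flap.

Call:
step_arm(
  motion=[
    [[0.0878,0,0,-0.005,0,0,0],[0.0878,0,0,-0.005,0,0,0],[0.0878,0,0,-0.005,0,0,0],[0.0878,0,0,-0.005,0,0,0],[0.0878,0,0,-0.005,0,0,0],[0.0878,0,0,-0.005,0,0,0],[0.0878,0,0,-0.005,0,0,0],[0.0878,0,0,-0.005,0,0,0],[0.0878,0,0,0,0,0,0]],
  ],
)

```text
t: 10.72
tcp_pos: [468.6, 36.0, 177.2]
ee_rot: [0.516, 0.482, -0.516, 0.486]
contact_force: [0.5, 0.2, 0.3]
opening: 87.7
```

```bash
python3 - <<'E'
from st import *
rep(world([58,40,176.5]))
heel(cap('wrist','wrist6')); c=cap('side','side6'); cv2.imwrite('pics/side6c.png',cv2.resize(c['pixels'][100:280,180:350,::-1],None,fx=3,fy=3))
E
```

```text
t 10.725 tcp [468.6  36.  177.2] sta [-16.7  39.4 177.2] F [0.49 0.21 0.28] op 87.7 q [ 0.01 -0.27  1.65 -0.    1.76  1.64]
axes in station (cols x,y,z):
 [[-0.003 -0.001 -1.   ]
 [-0.004 -1.     0.001]
 [-1.     0.004  0.003]]
shift in tool mm [  0.4  -0.7 -74.7]
jaw 1 rotvec deg [179.9  -0.4  -0.3]
jaw -1 rotvec deg [-0.1  0.2 -0.2]
heel n 9307 rect sta ((-40.451629638671875, 33.86799240112305), (61.559261322021484, 49.311458587646484), 0.22646142542362213) zmed 211.53830386608135 ext [-71.   9. 202.] [-10.  59. 225.]
```

View pics/wrist6.png

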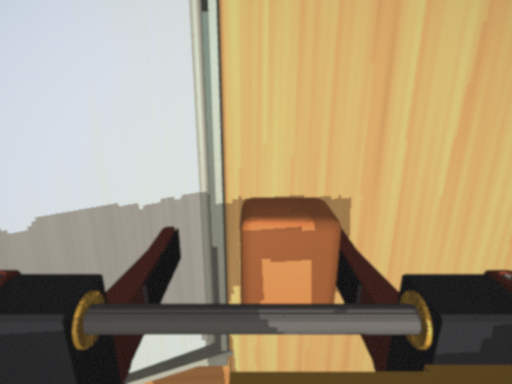

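View pics/side6c.png

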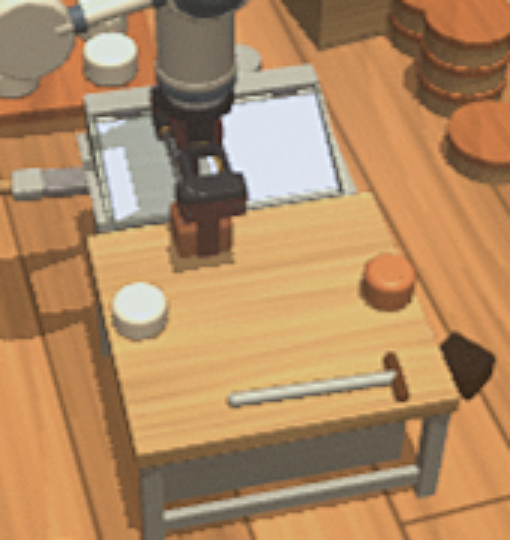

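Call:
step_arm(
  motion=[
    [[0.0878,0,0,-0.005,0,0,0],[0.0878,0,0,-0.005,0,0,0],[0.0878,0,0,-0.005,0,0,0],[0.0878,0,0,-0.005,0,0,0],[0.0878,0,0,-0.005,0,0,0],[0.0878,0,0,-0.005,0,0,0],[0.0878,0,0,0,0,0,0]],
  ],
  newtons=30,
)

```text
t: 11.7
tcp_pos: [470.8, 66.7, 177.4]
ee_rot: [-0.516, -0.481, 0.516, -0.486]
contact_force: [-0.1, -1.9, 0.9]
opening: 88.2
```

```bash
python3 - <<'E'
from st import *
rep(world([58,40,176.5]))
heel(cap('wrist','wrist7'))
E
```

```text
t 11.7 tcp [470.8  66.7 177.4] sta [ 14.1  39.2 177.4] F [-0.14 -1.91  0.88] op 88.2 q [ 0.07 -0.25  1.64 -0.01  1.75  1.71]
axes in station (cols x,y,z):
 [[-0.005 -0.002 -1.   ]
 [-0.005 -1.     0.002]
 [-1.     0.005  0.005]]
shift in tool mm [  0.6  -0.9 -43.9]
jaw 1 rotvec deg [179.9  -0.4  -0.5]
jaw -1 rotvec deg [-0.1  0.3 -0.3]
heel n 9259 rect sta ((-10.200946807861328, 33.81295394897461), (49.24562454223633, 61.376129150390625), 89.93168640136719) zmed 211.5453911500035 ext [-41.   9. 202.] [ 20.  58. 225.]
```

View pics/wrist7.png

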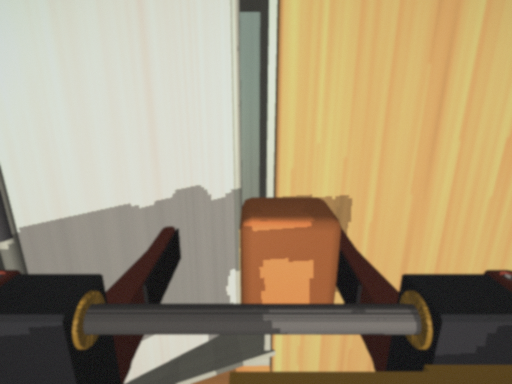

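The flap is opening (dark gap at x of about 255) and the heel is still level and starting over the lip. I'll continue.

Call:
step_arm(
  motion=[
    [[0.0878,0,0,-0.005,0,0,0],[0.0878,0,0,-0.005,0,0,0],[0.0878,0,0,-0.005,0,0,0],[0.0878,0,0,-0.005,0,0,0],[0.0878,0,0,-0.005,0,0,0],[0.0878,0,0,-0.005,0,0,0],[0.0878,0,0,-0.005,0,0,0],[0.0878,0,0,-0.004,0,0,0],[0.0878,0,0,0,0,0,0]],
  ],
)

```text
t: 12.88
tcp_pos: [472.9, 106.6, 176.1]
ee_rot: [-0.514, -0.48, 0.518, -0.486]
contact_force: [-1.1, -4.0, 3.2]
opening: 88.0
```

```bash
python3 - <<'E'
from st import *
rep(world([58,40,176.5]))
cap('wrist','wrist8')
c=cap('scene','scene8'); cv2.imwrite('pics/scene8c.png',cv2.resize(c['pixels'][110:270,170:370,::-1],None,fx=3,fy=3))
E
```

```text
t 12.875 tcp [472.9 106.6 176.1] sta [ 54.   39.6 176.1] F [-1.1  -4.04  3.23] op 88.0 q [ 0.16 -0.22  1.61 -0.01  1.75  1.79]
axes in station (cols x,y,z):
 [[-0.01  -0.004 -1.   ]
 [-0.002 -1.     0.004]
 [-1.     0.002  0.01 ]]
shift in tool mm [-0.5 -0.4 -4. ]
jaw 1 rotvec deg [179.8  -0.2  -0.9]
jaw -1 rotvec deg [-0.2  0.5 -0.1]
```

View pics/wrist8.png

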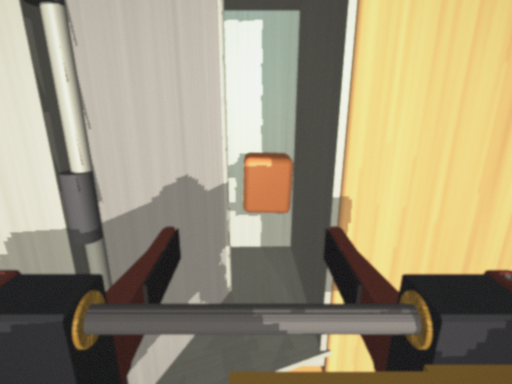

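View pics/scene8c.png

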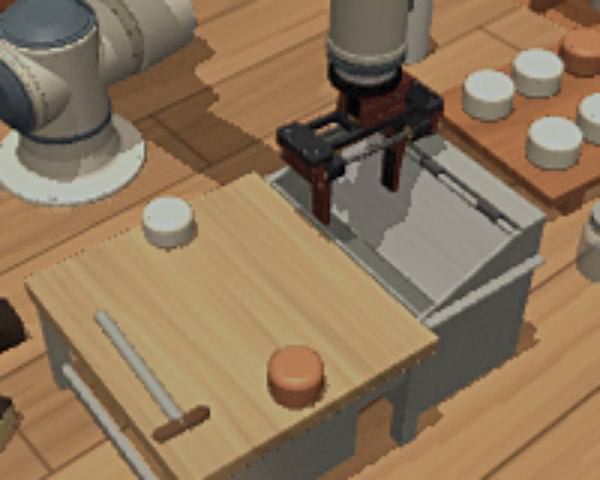

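The heel is on the pan floor at (268,183) while the front finger holds the flap open. I'll dwell briefly and measure it.

Call:
step_arm(
  motion=[
    [[0.0878,0,0,0,0,0,0],[0.0878,0,0,0,0,0,0],[0.0878,0,0,0,0,0,0],[0.0878,0,0,0,0,0,0]],
  ],
)

```text
t: 13.48
tcp_pos: [472.7, 104.7, 177.2]
ee_rot: [-0.514, -0.479, 0.52, -0.486]
contact_force: [-1.4, -4.5, 0.7]
opening: 87.5
```

```bash
python3 - <<'E'
from st import *
rep()
c=cap('wrist','wrist9');W=pts(c);q=(W-O)@S.T;hsv=cv2.cvtColor(c['pixels'],cv2.COLOR_RGB2HSV)
m=comp((hsv[...,0]<18)&(hsv[...,1]>100)&(q[...,2]<120)&(q[...,0]>0)); p=q[m];print(m.sum(),np.median(p,0),p.min(0),p.max(0))
E
```

```text
t 13.475 tcp [472.7 104.7 177.2] sta [ 52.1  39.7 177.2] F [-1.39 -4.47  0.67] op 87.5 q [ 0.16 -0.23  1.61 -0.01  1.75  1.79]
axes in station (cols x,y,z):
 [[-0.013 -0.006 -1.   ]
 [-0.003 -1.     0.006]
 [-1.     0.003  0.013]]
jaw 1 rotvec deg [179.6  -0.2  -1.1]
jaw -1 rotvec deg [-0.4  0.7 -0.1]
2616 [37.12642257 36.05381733 49.46269656] [12.24517672  9.03983149 20.72023411] [61.23154938 68.74623028 52.21592125]
```

Call:
step_arm(
  motion=[
    [[0.0878,-0.001,0,0.006,0,0.7,0],[0.0878,0,0,0.008,0,0,0],[0.0878,0,0,0.008,0,0,0],[0.0878,0,0,0.008,0,0,0],[0.0878,0,0,0.008,0,0,0],[0.0878,0,0,0.008,0,0,0],[0.0878,0,0,0.008,0,0,0],[0.0878,0,0,0.008,0,0,0],[0.0878,0,0,0.008,0,0,0],[0.0878,0,0,0.008,0,0,0],[0.0878,0,0,0.008,0,0,0],[0.0878,0,0,0.008,0,0,0],[0.0878,0,0,0.01,0,0,0],[0.0878,0,0,0.01,0,0,0],[0.0878,0,0,0.01,0,0,0],[0.0878,0,0,0,0,0,0],[0.0878,-0.03,0,0,0,0,0],[0.0878,-0.04,0,0,0,0,0],[0.0878,-0.04,0,0,0,0,0],[0.0878,0,0,0,0,0,0]],
  ],
)

```text
t: 16.02
tcp_pos: [462.9, -26.6, 289.8]
ee_rot: [0.518, 0.484, -0.515, 0.482]
contact_force: [0.2, -0.6, 0.4]
opening: 87.7
```

```bash
python3 - <<'E'
from st import *
rep()
cap('wrist','wrist10')
c=cap('scene','scene10'); cv2.imwrite('pics/scene10c.png',cv2.resize(c['pixels'][110:270,170:370,::-1],None,fx=3,fy=3))
W=pts(c);q=(W-O)@S.T
m=(q[...,0]>25)&(q[...,0]<115)&(q[...,1]>-115)&(q[...,1]<0)&(q[...,2]>150)
p=q[m]; A=np.c_[p[:,0],np.ones(len(p))]; k=np.linalg.lstsq(A,p[:,2],rcond=None)[0]; print('flap slope deg',np.degrees(np.arctan(k[0])),len(p))
for n in('scene0','scene10'):
    c=load(n);hsv=cv2.cvtColor(c['pixels'],cv2.COLOR_RGB2HSV);q=(pts(c)-O)@S.T
    a=(abs(q[...,0]+150)<50)&(abs(q[...,1]+125)<50)&(q[...,2]>195); b=(abs(q[...,0]+150)<50)&(abs(q[...,1]-125)<32)&(q[...,2]>195)&(hsv[...,1]<60)
    print(n,np.median(q[a],0).round(1),np.median(q[b],0).round(1))
E
```

```text
t 16.025 tcp [462.9 -26.6 289.8] sta [-79.5  41.2 289.8] F [ 0.16 -0.56  0.41] op 87.7 q [-0.13 -0.25  1.43  0.01  1.96  1.51]
axes in station (cols x,y,z):
 [[ 0.005 -0.005 -1.   ]
 [-0.001 -1.     0.005]
 [-1.     0.001 -0.005]]
jaw 1 rotvec deg [ 1.797e+02 -1.000e-01  5.000e-01]
jaw -1 rotvec deg [-0.3 -0.3 -0. ]
flap slope deg 21.455577989998744 921
scene0 [-160.6 -133.9  208.1] [-142.   117.9  204.6]
scene10 [-160.8 -134.5  208.2] [-136.6  122.7  205.7]
```

View pics/scene10c.png

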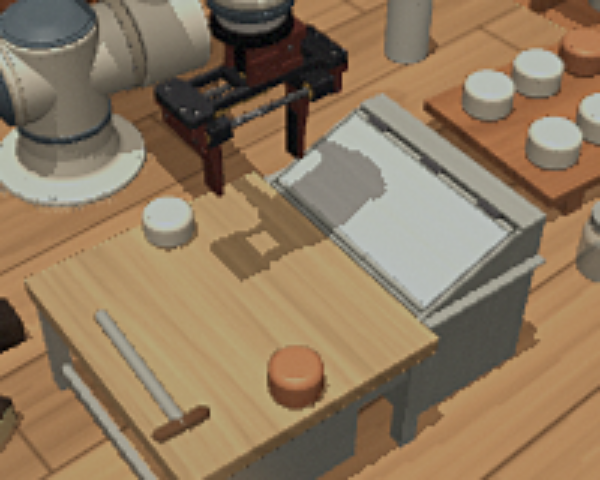

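View pics/wrist10.png

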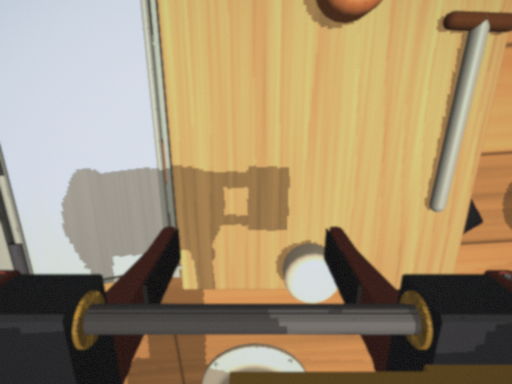

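The flap slope is 21.5°, so it is shut. The board is clear of the heel, the rounds and trier look unmoved, and the gripper is free. I'm handing in.

```bash
python3 - <<'E'
from rig import env
print(env.job_done())
E
```

```text
the job is handed in; nothing more can be done
None
```

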